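# Set the square sample cell in the photometer's light path

### The arm

A 6-joint arm with a two-finger parallel gripper is mounted at the origin on the work surface. World frame = base frame: x ahead of the robot, y to its left, z up, the work surface at z = 0. Lengths are in m, angles in rad, forces in N, time in s.
With the tool pointing down it reaches from about 0.35 to 0.975 m from the base axis. Payload 7.1 kg.
Tool frame: the origin (TCP) lies at the very end of the fingers, on their centre line; the grasp point (between the pads) lies 19 mm behind it; z points along the fingers, y is the direction in which the jaws open and shut (so a half turn about z gives the same grasp; the last joint's range is limited). The gripper opens to 88 mm and grips with 3 to 60 N. Pads are 20 mm wide; open, the fingers measure 115 mm over their backs; the gripper's body (75 mm by 178 mm) begins 61 mm behind the grasp point.
Start: joints at [1.107, 0.423, 1.63, -0, 1.089, -0.019], TCP at [0.269, 0.564, 0.223] pointing down, gripper open.
Joint ranges: [-3, 3], [-0.9, 2.11], [0.09, 2.58], [-1.31, 4.45], [0.11, 2.69], [-2.54, 2.54]. Speed limits (rad/s): [2.39, 2.39, 3.01, 3.14, 3.14, 3.14].

### API

Orientations are given as a rotation vector (axis times angle).
In Python, from station import * gives the robot as it stands.
- The arm moves only by the tool arm_command, never from a script. Its argument "moves" is a list of rows, each an object with "linear": the shift along the tool's x, y, z in cm, a list of three; "twist": the turn about the tool's z in rad; "gripper": the opening in per cent of the stroke, from 0 (shut) to 100 (fully open). A call has exactly 5 rows; each row shifts and turns the commanded pose from where the row before left it, along the tool's axes as they then stand; what a row does not reach is not made up. A row lasts 1/8 s, in which the tool goes at most 62.5 mm and 10.7 degrees, less where a joint would pass 70% of its speed; a pose out of reach is approached as far as the arm can. A call with a gripper value outside its range is refused whole. The fingers move at their own pace and stop on an object; "force" is the grip in N (left out, the last holds). Time passes only in rows, so rows that do not move let the fingers close, or fill a call up. It gives the time, the measured TCP pose, the force and the opening at its end, in the units of the state.
- state(): the state, without advancing time (a new reading comes with each control period).
- get_image(name): name is "scene" or "top"; returns a dict with "pixels" (400x640x3 uint8, red, green, blue), "depth" (400x640 float32, m along the optical axis (not along the pixel's ray), 0 where there is no reading), "fx", "fy", "cx", "cy" (pixels), "cam_to_world" (4x4, takes a point from camera to world coordinates). Camera axes: x right, y up, looking along -z (the intrinsics and any distortion apply to the point x, -y, -z); pixel columns grow to the right and rows downward; lengths in m; the calibration is good to about 2 mm. A picture is of the moment at which its call begins.
- close_job(): hands the job in, once; it reports no verdict.
The state is a dict: "clock": time; "joint_pos": joint angles; "dq": joint speeds; "joint_torque": joint torques, N m; "ee_pos": TCP position; "tcp_rot": TCP orientation; "force": force on the tool from outside, world axes, zero at the start; "moment": the same for the moment, N m; "width": opening from 0.0 (shut) to 1.0 (fully open).
Only numpy, scipy, OpenCV 4.12 (cv2) and the standard library are available. Lean on these libraries where they do the work, as an engineer would, in place of code of your own. Each camera call takes 0.05 s, during which the arm holds its last target.

### The job

Take the square glass cell by its frosted sides, never by its clear faces, and set it in the photometer's cell holder so that its clear faces look along the light path, pressing it slowly and gently down past the leaf spring until you feel it bottom on the platform. Then slide the light cover fully shut and let go; do not bang the glass hard or disturb the other glassware and tools.

Things in the scene. Friction and masses are not known exactly. Their poses are not given: they have to be found in the camera images.
- cell_mid (a point): Middle (32 mm up) of the square glass cell, 25 x 25 x 64 mm, 60 to 105 g, standing on a rubber mat 2 mm thick. Its x axis passes through the two clear glass faces; the two frosted (white, opaque) faces look along its y. The glass is 56 mm high; on it a white stopper 21 x 21 x 5 mm with a ridge 3 mm high that runs from frosted side to frosted side. 
- photometer: White bench photometer, fixed. Origin on the table under the middle of its cell holder; x to the rear, y left, z up. The light path runs along its x. Body x -115 to 135, y -250 to 90 mm, deck at 115 mm; rear hump (x over 82 mm) to 125 mm. In the deck an open compartment, x -48 to 48, y -72 to 72 mm, floor at 22 mm, holds the cell holder, with a lens tube in front of it and one behind it.
- holder_mouth (a point): Middle of the holder's mouth, 60 mm above the table, 55 mm below the deck; axes as the photometer's. The aluminium holder has four walls, slotted front and rear for the beam. Its square well is 26.5 mm wide, with 3.5 mm lead-in bevels at 45 deg. Below is a platform set to an unknown height, 16 to 34 mm under this point: find it by feel, going slowly (under 10 mm/s). Press on it with about 5 N, never over 12: glass chips.
- cover (a joint): Slide of the photometer's flat grey light cover (105 x 152 x 5 mm, on the deck between two rails): 0 = fully shut over the compartment, at a hard stop; 0.15 m = fully open, moved to the photometer's -y. Needs about 2 to 3 N to slide, stays where it is left.
- cover_grip (a point): Middle of the cover's black grip bar, 60 mm along the photometer's x, 14 mm thick along y, 24 mm high, standing on the middle of the cover; its top is 12 mm above this point, the cover's plate 12 mm below it. Axes as the photometer's.
- leaf_mid (a point): Bearing flat of the leaf spring in the holder's +y wall, 15 mm below the mouth and 10 mm to +y of the well's middle; it stands about 3 mm into the well. Its ramp begins at the mouth. It pushes the cell with about 3 N against the -y wall, so going down past it rubs with some 2 to 5 N and holds the cell wherever it is let go; only the platform stops it dead. Seated, the cell stands 30 to 48 mm out of the well. Side loads on it should stay under 20 N.

How it is judged:
On the way:
1. the cell stands in the holder on its platform, clear faces across the light path (z of platform_c0 in the frame of cell_mid above -0.0357 m and horizontal distance between cell_mid and holder_mouth below 0.003 m and angle between the x axis of cell_mid and the x axis of photometer, either way round below 0.09 rad and angle between cell_mid's own z axis and vertical below 0.06 rad), for 0.2 s.
At the end, for the whole second after the job is handed in: The cell stands upright (within 3.5 deg) in the holder, within 3 mm of its middle and within 1.7 mm of resting on the platform, its clear faces facing along the light path (within 5 deg, either way round); the cover is within 4 mm of fully shut (all of step 1 and value of joint cover below 0.004 m); the robot touches nothing.
It fails at once if the fingers touch a clear face of the cell (contact force between any of cell_c0, cell_c1 and the fingers above 0.5 N).
It fails at once if the cell is held and pressed on the platform with more than 16 N (contact force between cell and platform above 16 N and contact force between cell and the fingers above 3 N).
It fails at once if the cell is knocked or forced against the photometer or the table with more than 30 N (contact force between cell and photometer above 30 N or contact force between cell and mat above 30 N or contact force between cell and table above 30 N).
It fails at once if another piece of glassware or a tool is moved more than 20 mm (distance of any of vial0, vial1, vial2, round_cell, water_bottle, cylinder, scissors from where it was at the start of the episode above 0.02 m).
It also fails if it takes over 67 s, if anything falls off the work surface, if the arm or the gripper's body presses on something with over 40 N, if the wrist force passes 120 N, or if a joint passes its speed limit or range.

## Working session

There is one attempt and no reset: what is moved stays moved. The work goes in short steps, Python scripts to look and compute and a tool call to move; the robot and the scene stay as the last step left them, time stands still between calls to the robot, and variables do not carry over. Pictures are saved under pics/ and viewed, and the job is handed in when it is done.

Besides the shell and the picture viewer there is one more tool, called as a command line: name --argument value ..., lists and objects as JSON in quotes. arm_command: Moves the arm, as the interface text tells. Its arguments: {"type":"object","properties":{"moves":{"type":"array"},"force":{"type":"number"}},"required":["moves"]}

```bash
mkdir -p pics; ls
python3 - <<'E'
from station import *
import cv2,numpy as np
print(state())
for n in ["scene","top"]:
    im=get_image(n); cv2.imwrite(f"pics/{n}0.png",im["pixels"][:,:,::-1])
    np.savez(f"{n}0.npz",**im)
    print(n,im["fx"],im["fy"],im["cx"],im["cy"],[k for k in im],np.round(im["cam_to_world"],3))
E
```

```text
pics
{'clock': 0.0, 'joint_pos': array([ 1.10699895e+00,  4.23836596e-01,  1.63069578e+00, -2.59119421e-05,
        1.08860546e+00, -1.90082684e-02]), 'dq': array([-1.81686320e-04, -5.39186879e-05, -1.50062181e-03,  2.88428314e-05,
        3.73502307e-04,  2.77905969e-04]), 'joint_torque': array([ 2.28366240e-03, -5.44634414e+01, -2.73668075e+01,  6.44754712e-02,
        2.26905226e-02, -1.26039499e-04]), 'ee_pos': array([0.26865248, 0.56368918, 0.22190208]), 'tcp_rot': array([-6.92832815e-01, -3.06388652e+00,  2.36514352e-03]), 'force': array([-1.10786346, -0.37009617, -0.32079016]), 'moment': array([ 0.04738155, -0.00608425,  0.03101379]), 'width': 0.9999569069445265}
scene 419.8206495065144 419.8206495065144 319.08199408126376 189.13517950752328 ['pixels', 'depth', 'fx', 'fy', 'cx', 'cy', 'cam_to_world'] [[-0.791 -0.524  0.315  0.759]
 [ 0.612 -0.664  0.43   0.463]
 [-0.016  0.533  0.846  0.774]
 [ 0.     0.     0.     1.   ]]
top 489.77161104329303 489.77161104329303 316.86801105106235 195.98768219031712 ['pixels', 'depth', 'fx', 'fy', 'cx', 'cy', 'cam_to_world'] [[ 1.400e-02  9.890e-01 -1.470e-01  3.730e-01]
 [-1.000e+00  1.400e-02  1.000e-03  1.240e-01]
 [ 3.000e-03  1.470e-01  9.890e-01  1.028e+00]
 [ 0.000e+00  0.000e+00  0.000e+00  1.000e+00]]
```

View pics/scene0.png

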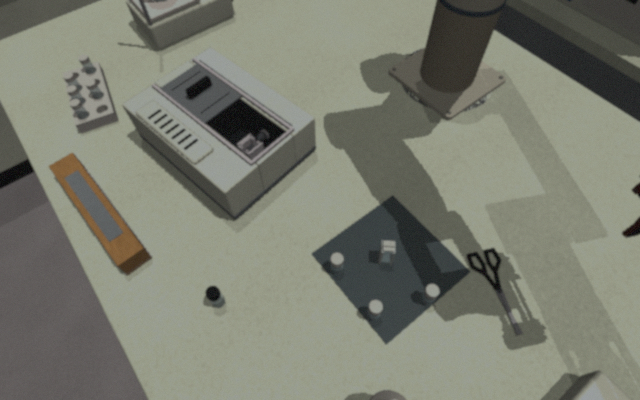

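View pics/top0.png

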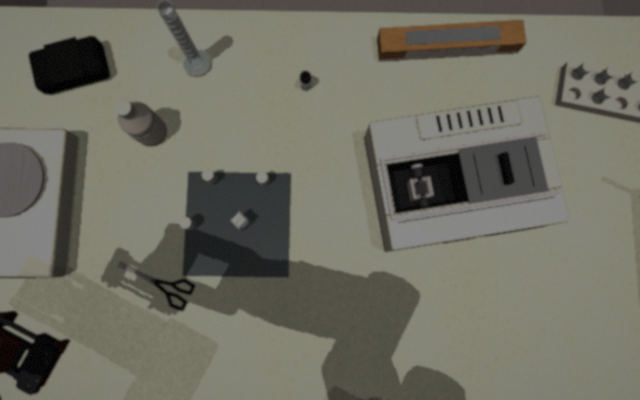

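The scene view shows the mat with the cell at about (388,250) and the photometer at (220,130). In the top view the cell is near (240,219), the holder near (421,187) and the cover grip near (506,168). I'll zoom in on these.

Run:
```python
import cv2,numpy as np
t=cv2.imread("pics/top0.png"); s=cv2.imread("pics/scene0.png")
def crop(im,x,y,w,h,k): 
    c=cv2.resize(im[y:y+h,x:x+w],None,fx=k,fy=k,interpolation=cv2.INTER_CUBIC); return np.clip(c.astype(float)*1.6,0,255).astype(np.uint8)
a=crop(t,210,190,60,60,6); b=crop(s,355,220,60,60,6)
cv2.imwrite("pics/z_cell.png",np.hstack([a,b]))
cv2.imwrite("pics/z_phot.png",crop(t,360,90,215,165,3.7))
```

```text
(no output)
```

View pics/z_cell.png

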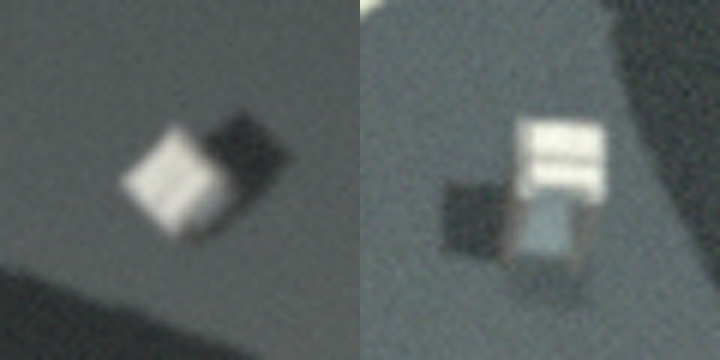

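View pics/z_phot.png

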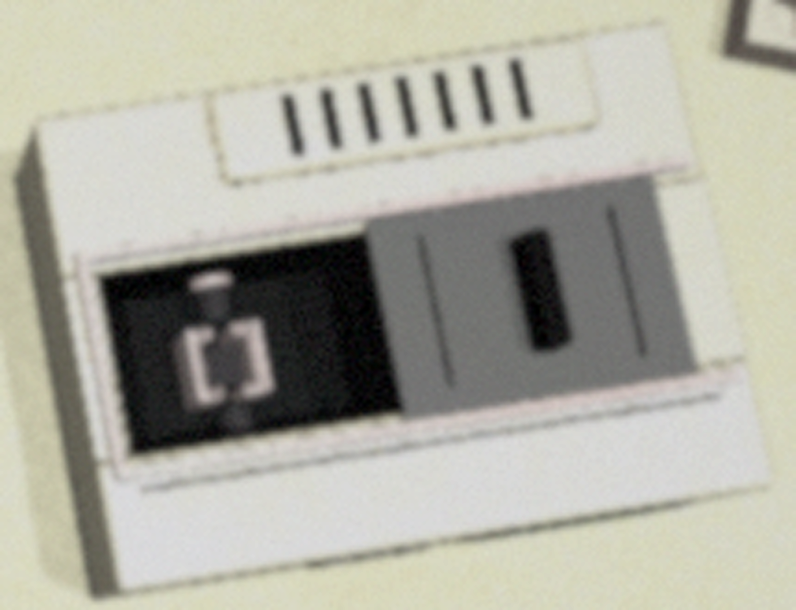

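The stopper ridge runs lower-left to upper-right in the top view, which is horizontal in the scene view. So the frosted faces lie along the scene camera's right axis, and a clear face looks at that camera. Next I'll measure the edges to sub-pixel accuracy.

```bash
cat > h.py <<'E'
import cv2,numpy as np
def load(n): 
    d=np.load(n); return {k:d[k] for k in d}
def ray(im,uv,z):
    u,v=uv; M=im["cam_to_world"]
    d=M[:3,:3]@np.array([(u-im["cx"])/im["fx"],-(v-im["cy"])/im["fy"],-1.]); o=M[:3,3]
    return o+d*(z-o[2])/d[2]
def proj(im,p):
    M=im["cam_to_world"]; c=M[:3,:3].T@(np.array(p)-M[:3,3])
    return np.array([im["cx"]+im["fx"]*c[0]/-c[2], im["cy"]-im["fy"]*c[1]/-c[2]])
def edge(im,a,b,r=4,ch=None):
    """subpixel line near segment a-b; returns fitted (p,dir)"""
    g=im["pixels"].astype(np.float32).mean(2) if ch is None else ch
    g=cv2.GaussianBlur(g,(0,0),0.7)
    a=np.array(a,float);b=np.array(b,float);t=(b-a)/np.linalg.norm(b-a);n=np.array([-t[1],t[0]])
    pts=[]
    offs=np.arange(-r,r+.01,.25)
    for s in np.linspace(0.05,.95,40):
        q=a+(b-a)*s; P=q+offs[:,None]*n
        val=cv2.remap(g,P[:,0].astype(np.float32)[None],P[:,1].astype(np.float32)[None],cv2.INTER_LINEAR)[0]
        gr=np.abs(np.gradient(val)); k=gr.argmax()
        w=gr**2*(np.abs(offs-offs[k])<1.5); pts.append(q+n*(offs*w).sum()/w.sum())
    pts=np.float32(pts)
    for _ in range(3):
        vx,vy,x0,y0=cv2.fitLine(pts,cv2.DIST_HUBER,0,.01,.01).ravel()
        res=(pts-[x0,y0])@[-vy,vx]; pts=pts[np.abs(res)<max(.4,2*np.median(np.abs(res)))]
    return np.array([x0,y0]),np.array([vx,vy]),float(np.std(res)),len(pts)
def isect(l,m):
    A=np.stack([l[1],-m[1]],1); s=np.linalg.solve(A,m[0]-l[0]); return l[0]+s[0]*l[1]
E
python3 - <<'E'
from h import *
T=load("top0.npz");S=load("scene0.npz")
def z(x,y): return (360+x/3.7-.36,90+y/3.7-.36)
L={}
for k,a,b in [("compL",(103,285),(130,445)),("compRear",(115,272),(355,240)),("compFront",(140,448),(390,412)),
  ("bodyFront",(130,586),(760,487)),("bodyL",(45,150),(115,580)),
  ("coverL",(372,225),(402,405)),("coverR",(658,190),(692,360)),
  ("gripL",(514,245),(535,345)),("gripR",(550,235),(569,340)),("gripTop",(518,238),(545,232)),("gripBot",(538,350),(566,345))]:
    L[k]=edge(T,z(*a),z(*b),r=2.5); print(k,np.round(L[k][0],2),"res",round(L[k][2],2),L[k][3])
c1=isect(L["compL"],L["compRear"]);c2=isect(L["compL"],L["compFront"])
for nm,p,zz in [("comp(48,72)",c1,.115),("comp(-48,72)",c2,.115),("bodyFL(-115,90)",isect(L["bodyFront"],L["bodyL"]),.115)]:
    w=ray(T,p,zz);print(nm,np.round(p,1),np.round(w,4))
for k in ["compRear","compFront","bodyFront"]:
    p,d=L[k][:2]; a=ray(T,p,.115);b=ray(T,p+20*d,.115);e=(b-a)[:2];print(k,"ang",np.degrees(np.arctan2(e[1],e[0]))%180)
for k in ["compL","bodyL","coverL","coverR"]:
    p,d=L[k][:2]; zz=.12 if 'cov' in k else .115;a=ray(T,p,zz);b=ray(T,p+20*d,zz);e=(b-a)[:2];print(k,"ang",np.degrees(np.arctan2(e[1],e[0]))%180)
w1,w2=ray(T,c1,.115),ray(T,c2,.115);print("len",np.linalg.norm(w1-w2))
for k in ["gripL","gripR"]: print(k,ray(T,L[k][0],.144))
# stopper: white mask
for nm,I,box in [("top",T,(225,205,255,235)),("scene",S,(370,230,405,270))]:
    x0,y0,x1,y1=box;g=I["pixels"].mean(2)[y0:y1,x0:x1]; m=(g>105).astype(np.uint8)
    n,lab,st,ce=cv2.connectedComponentsWithStats(m);print(nm,g.max(),st[1:],ce[1:]+[x0,y0])
    i=1+st[1:,4].argmax(); c=ce[i]+[x0,y0]
    print(ray(I,c,.064)); pts=np.argwhere(lab==i)[:,::-1].astype(np.float32)+[x0,y0]
    print(cv2.minAreaRect(pts.astype(np.float32)))
E
```

```text
compL [390.65 188.37] res 0.19 40
compRear [422.18 158.36] res 0.13 40
compFront [431.42 206.95] res 0.17 40
bodyFront [468.9  236.34] res 0.14 32
bodyL [380.62 188.39] res 0.16 38
coverL [462.18 171.08] res 0.13 39
coverR [541.91 163.22] res 0.14 40
gripL [500.61 170.51] res 0.15 40
gripR [511.   167.99] res 0.14 39
gripTop [503.1  152.31] res 0.17 40
gripBot [508.08 184.11] res 0.17 36
comp(48,72) [386.2 164. ] [ 0.5724 -0.0086  0.115 ]
comp(-48,72) [395.1 212.7] [ 0.4794 -0.0247  0.115 ]
bodyFL(-115,90) [391.6 248.8] [ 0.4119 -0.0175  0.115 ]
compRear ang 99.95813266412789
compFront ang 99.8712208896094
bodyFront ang 99.89187004317455
compL ang 9.852226305556485
bodyL ang 9.902016140494965
coverL ang 9.431152653142874
coverR ang 9.95828305171176
len 0.0944152213051506
gripL [ 0.55701747 -0.21512345  0.144     ]
gripR [ 0.56203528 -0.2345012   0.144     ]
top 133.0 [[  7   8  13  14 113]] [[238.05309735 219.75221239]]
[0.46686219 0.27745244 0.064     ]
((238.25001525878906, 219.75001525878906), (9.899494171142578, 10.60660171508789), 45.0)
scene 152.66666666666666 [[ 12  10  14  13 149]] [[388.6442953  245.63758389]]
[0.46971294 0.27784417 0.064     ]
((388.5, 246.0), (12.0, 13.0), 90.0)
```

Run:
```python
from h import *
T=load("top0.npz");S=load("scene0.npz")
th=np.radians(9.9);X=np.array([np.cos(th),np.sin(th),0]);Y=np.array([-np.sin(th),np.cos(th),0])
O=np.array([.5392,-.0870,0])
def W(x,y,z): return O+x/1e3*X+y/1e3*Y+np.array([0,0,z/1e3])
for nm,I,(x,y,w,h),k in [("t",T,(370,140,100,85),8),("s",S,(195,75,110,75),7)]:
    c=cv2.resize(I["pixels"][y:y+h,x:x+w,::-1],None,fx=k,fy=k,interpolation=cv2.INTER_CUBIC)
    c=np.clip(255*(c/255.)**.6*1.1,0,255).astype(np.uint8)
    def dr(p,col):
        u=proj(I,p);q=((u-[x,y]+.5)*k-.5); cv2.circle(c,tuple(int(round(v)) for v in q),2,col,-1)
    for a in [(48,72,115),(-48,72,115)]: dr(W(*a),(0,0,255))
    for sx in(-1,1):
        for sy in (-1,1): dr(W(sx*13.25,sy*13.25,60),(0,255,0));dr(W(sx*16.75,sy*16.75,60),(255,0,0))
    dr(W(0,0,60),(255,0,255))
    cv2.imwrite(f"pics/h_{nm}.png",c[:600,:800])
```

```text
(no output)
```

View pics/h_t.png

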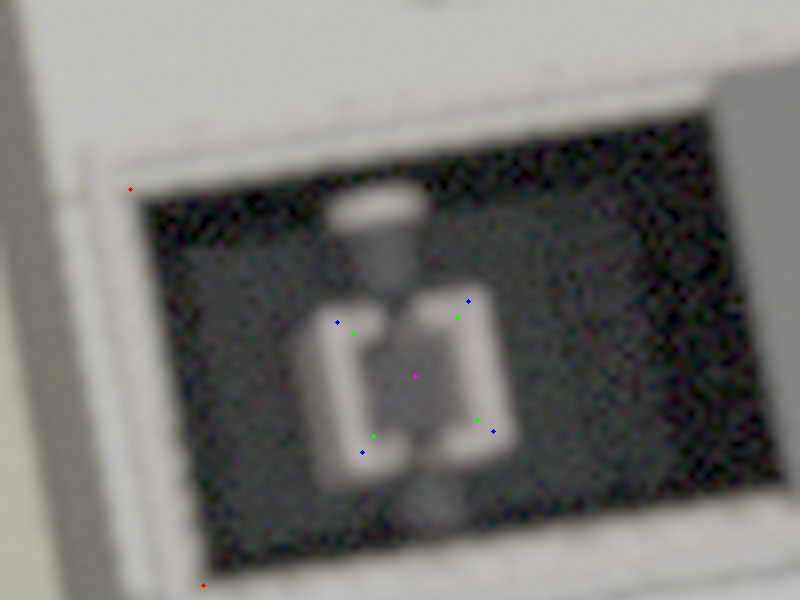

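View pics/h_s.png

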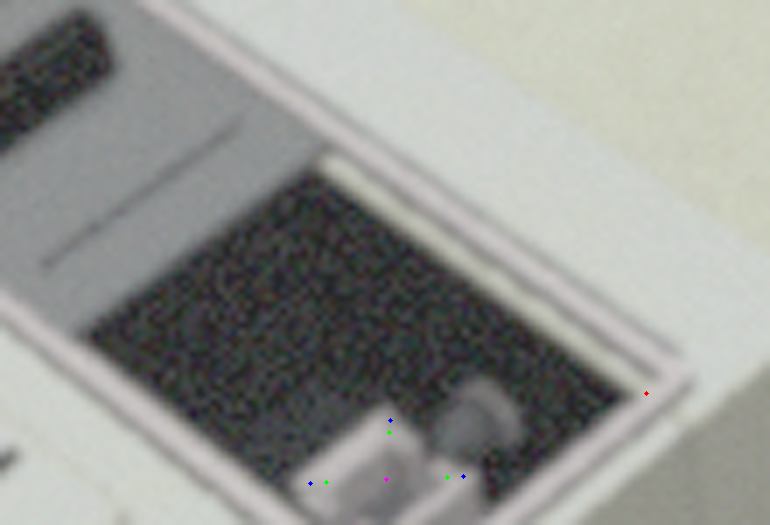

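Run:
```python
from h import *
T=load("top0.npz");S=load("scene0.npz")
def cloud(I):
    h,w=I["depth"].shape;v,u=np.mgrid[0:h,0:w];d=I["depth"]
    c=np.stack([(u-I["cx"])/I["fx"]*d,-(v-I["cy"])/I["fy"]*d,-d],-1)
    return c@I["cam_to_world"][:3,:3].T+I["cam_to_world"][:3,3]
th=np.radians(9.9);R=np.array([[np.cos(th),np.sin(th)],[-np.sin(th),np.cos(th)]])
O=np.array([.5392,-.0870])
for n,I in [("top",T),("scene",S)]:
    P=cloud(I); q=(P[...,:2]-O)@R.T*1e3; z=P[...,2]*1e3
    ok=I["depth"]>0
    print(n,"valid",ok.mean())
    tab=ok&(abs(z)<12);print(" table z",np.median(z[tab]), np.percentile(z[tab],[10,90]))
    dk=ok&(q[...,0]<-65)&(q[...,0]>-105)&(abs(q[...,1]+80)<130)&(z>90);print(" deck z",np.median(z[dk]),z[dk].std())
    hol=ok&(abs(q[...,0])<25)&(abs(q[...,1])<25)&(z>52)&(z<68);print(" holder rim n",hol.sum(),np.median(z[hol]),q[hol].min(0),q[hol].max(0),q[hol].mean(0))
    g=ok&(abs(q[...,0])<45)&(abs(q[...,1]+150)<50)&(z>133);print(" grip",g.sum(),np.median(z[g]),q[g].min(0),q[g].max(0))
    cv=ok&(abs(q[...,0])<80)&(q[...,1]>-240)&(q[...,1]<0)&(z>117.5)&(z<123);print(" cover",cv.sum(),np.median(z[cv]),np.percentile(q[cv],[1,99],axis=0))
    st=ok&(np.hypot(P[...,0]-.468,P[...,1]-.277)<.025)&(z>50);print(" stop",st.sum(),np.percentile(z[st],[5,50,95]),(P[st].min(0)+P[st].max(0))/2,P[st].min(0),P[st].max(0))
    fr=ok&(z>105)&(z<118)&(q[...,0]<-80)&(abs(q[...,1]+80)<150);print(" front edge x",q[fr][:,0].min())
```

```text
top valid 0.99618359375
 table z 0.5394419740578638 [-1.92254429  3.09103816]
 deck z 115.47450299963046 1.6089918050902308
 holder rim n 223 58.60040807180367 [-19.48566072 -19.73360131] [20.05226225 21.33817709] [-0.04812425  1.16489481]
 grip 306 143.9069659154428 [ -29.29414772 -150.72124224] [  30.45500491 -134.81257284]
 cover 4445 120.73686274366202 [[ -73.90442111 -231.84630528]
 [  72.54151589  -12.15660246]]
 stop 172 [54.96961266 62.78201554 67.1432733 ] [0.46835786 0.27752651 0.05971475] [0.45160988 0.26034664 0.05049475] [0.48510585 0.29470637 0.06893475]
 front edge x -114.58317528533858
scene valid 0.99594140625
 table z -1.2840634519301064 [-3.16311511  0.78915816]
 deck z 113.69438291857054 1.1605260673345974
 holder rim n 182 56.614107039539896 [-24.83836819 -21.15041918] [20.64316209 21.95448995] [0.97031776 0.59603342]
 grip 213 141.7502968008134 [ -28.84456394 -151.66571808] [  31.32280978 -133.77484073]
 cover 2569 119.65745730442102 [[ -58.1878062  -225.66781809]
 [  60.4077641    -9.1426853 ]]
 stop 192 [53.38345946 60.80133118 65.30819366] [0.46872183 0.2778072  0.05900548] [0.4521091  0.26122379 0.05031322] [0.48533456 0.29439061 0.06769773]
 front edge x -114.0145863119382
```

Run:
```python
from h import *
T=load("top0.npz");S=load("scene0.npz")
def zt(x,y): return (210+x/6-.42,190+y/6-.42)
def zs(x,y): return (355+(x-360)/6-.42,220+y/6-.42)
def go(I,nm,a,b,z):
    p,d,r,n=edge(I,a,b,r=1.5); e=(ray(I,p+3*d,z)-ray(I,p-3*d,z))[:2]
    print(nm,np.round(p,2),"ang",round(np.degrees(np.arctan2(e[1],e[0]))%90,2),round(r,2),n); return p,d
lt=go(T,"T lefttop",zt(128,177),zt(168,133),.063); lb=go(T,"T leftbot",zt(128,190),zt(175,233),.063)
rt=go(T,"T righttop",zt(180,133),zt(220,175),.063); rb=go(T,"T rightbot",zt(185,230),zt(222,190),.063)
cs=[isect(a,b) for a,b in [(lt,lb),(lb,rb),(rb,rt),(rt,lt)]]
w=np.array([ray(T,c,.063) for c in cs]);print(np.round(w,4),w.mean(0),np.linalg.norm(w-np.roll(w,1,0),axis=1))
t=go(S,"S top",zs(525,121),zs(602,121),.063);m=go(S,"S mid",zs(530,158),zs(600,158),.064);b=go(S,"S bot",zs(520,197),zs(600,197),.063)
l=go(S,"S left",zs(525,128),zs(525,190),.063);r=go(S,"S right",zs(605,128),zs(605,190),.063)
cs=[isect(a,c) for a,c in [(t,l),(t,r),(b,r),(b,l)]]
w=np.array([ray(S,c,.063) for c in cs]);print(np.round(w,4),w.mean(0),np.linalg.norm(w-np.roll(w,1,0),axis=1))
```

```text
T lefttop [234.55 215.23] ang 46.99 0.11 40
T leftbot [234.79 225.24] ang 46.25 0.09 40
T righttop [242.91 215.39] ang 47.84 0.17 39
T rightbot [242.92 223.87] ang 49.84 0.07 40
[[0.466  0.2941 0.063 ]
 [0.4489 0.2762 0.063 ]
 [0.4681 0.2599 0.063 ]
 [0.4839 0.2773 0.063 ]] [0.46672815 0.27688352 0.063     ] [0.0245332  0.02474431 0.02523074 0.02349112]
S top [388.32 239.87] ang 47.18 0.14 40
S mid [388.8  246.09] ang 31.96 0.34 27
S bot [388.9  251.41] ang 50.21 0.06 29
S left [381.16 245.51] ang 47.24 0.16 24
S right [395.41 245.01] ang 47.09 0.07 40
[[0.4714 0.2597 0.063 ]
 [0.4523 0.2775 0.063 ]
 [0.4676 0.2939 0.063 ]
 [0.4876 0.2773 0.063 ]] [0.46975494 0.27709635 0.063     ] [0.02385492 0.02608788 0.02247585 0.02606371]
```

arm_command --moves '[{"linear":[0,0,0],"twist":0.18,"gripper":100},{"linear":[0,0,0],"twist":0.18,"gripper":100},{"linear":[0,0,0],"twist":0.18,"gripper":100},{"linear":[0,0,0],"twist":0.18,"gripper":80},{"linear":[0,0,0],"twist":0.18,"gripper":70}]' --force 25

```text
clock: 0.72
ee_pos: [0.2687, 0.5639, 0.2222]
tcp_rot: [1.964, 2.452, -0.001]
force: [-0.0, -0.4, -0.3]
width: 0.814
```

arm_command --moves '[{"linear":[0,0,0],"twist":0.18,"gripper":70},{"linear":[0,0,0],"twist":0.18,"gripper":70},{"linear":[0,0,0],"twist":0.18,"gripper":70},{"linear":[0,0,0],"twist":0.18,"gripper":70},{"linear":[0,0,0],"twist":0.18,"gripper":70}]'

```text
clock: 1.35
ee_pos: [0.2688, 0.5639, 0.2222]
tcp_rot: [2.835, 1.353, -0.001]
force: [0.2, -1.5, -0.2]
width: 0.702
```

```bash
cat > g.py <<'E'
from station import *
import numpy as np
from scipy.spatial.transform import Rotation as Ro
def rel(target,yawy=None,s=None):
    s=s or state(); R=Ro.from_rotvec(s["tcp_rot"]).as_matrix()
    d=R.T@(np.array(target)-s["ee_pos"])*100
    a=np.degrees(np.arctan2(R[1,1],R[0,1]))
    print("t",round(s["clock"],2),"pos",np.round(s["ee_pos"],4),"yaw_y",round(a,2),"tilt",np.round(np.degrees(np.arccos(-R[2,2])),2),"F",np.round(s["force"],2),"w",round(s["width"]*88,1),"q6",round(s["joint_pos"][5],2))
    print("linear cm in tool",np.round(d,2), "twist", None if yawy is None else round(-np.radians(yawy-a),4))
E
python3 -c "
from g import *
rel([.4684,.2775,.222],-42.8)"
```

```text
t 1.35 pos [0.2688 0.5639 0.2222] yaw_y -38.96 tilt 0.05 F [ 0.23 -1.45 -0.24] w 61.8 q6 1.79
linear cm in tool [-9.72 33.53  0.04] twist 0.067
```

arm_command --moves '[{"linear":[-0.97,3.35,0],"twist":0,"gripper":70},{"linear":[-0.97,3.35,0],"twist":0,"gripper":70},{"linear":[-0.97,3.35,0],"twist":0,"gripper":70},{"linear":[-0.97,3.35,0],"twist":0,"gripper":70},{"linear":[-0.97,3.35,0],"twist":0,"gripper":70}]'

```text
clock: 1.98
ee_pos: [0.3699, 0.4206, 0.2224]
tcp_rot: [2.831, 1.362, -0.001]
force: [0.7, 0.6, 0.4]
width: 0.704
```

arm_command --moves '[{"linear":[-0.97,3.35,0],"twist":0,"gripper":70},{"linear":[-0.97,3.35,0],"twist":0,"gripper":70},{"linear":[-0.97,3.35,0],"twist":0,"gripper":70},{"linear":[-0.97,3.35,0],"twist":0,"gripper":70},{"linear":[-0.97,3.35,0],"twist":0.067,"gripper":70}]'

```text
clock: 2.6
ee_pos: [0.4704, 0.2782, 0.2224]
tcp_rot: [2.876, 1.264, -0.001]
force: [-0.3, 1.0, 0.1]
width: 0.701
```

```bash
python3 -c "
from g import *
rel([.4684,.2775,.120],-42.8)
import cv2
for n in ['scene','top']:
    im=get_image(n); np.savez(n+'1.npz',**im)
    p=im['pixels'][:,:,::-1]
    c=p[150:300,280:480] if n=='scene' else p[140:290,160:360]
    cv2.imwrite('pics/v1_'+n+'.png',cv2.resize(c,None,fx=4,fy=4,interpolation=cv2.INTER_CUBIC))
"
```

```text
t 2.6 pos [0.4704 0.2782 0.2224] yaw_y -42.54 tilt 0.04 F [-0.27  0.98  0.1 ] w 61.7 q6 1.25
linear cm in tool [-0.18 -0.1  10.24] twist 0.0046
```

View pics/v1_scene.png

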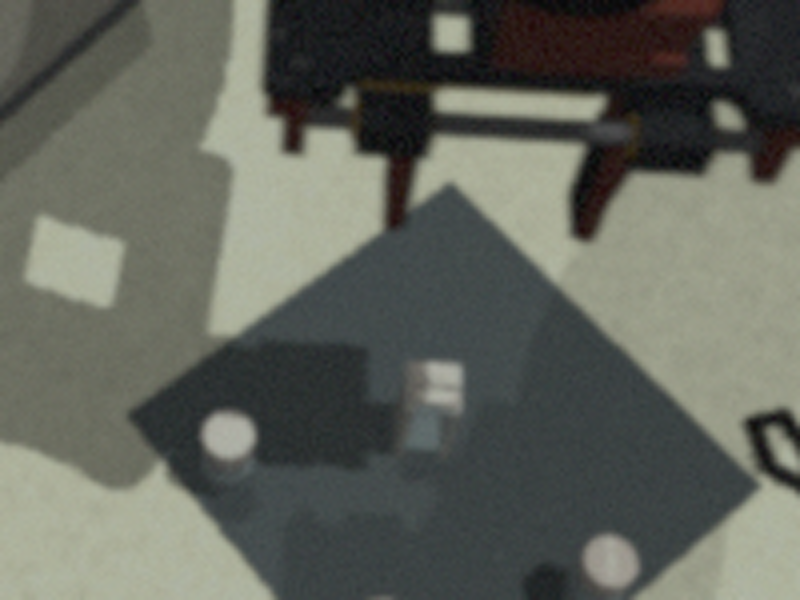

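View pics/v1_top.png

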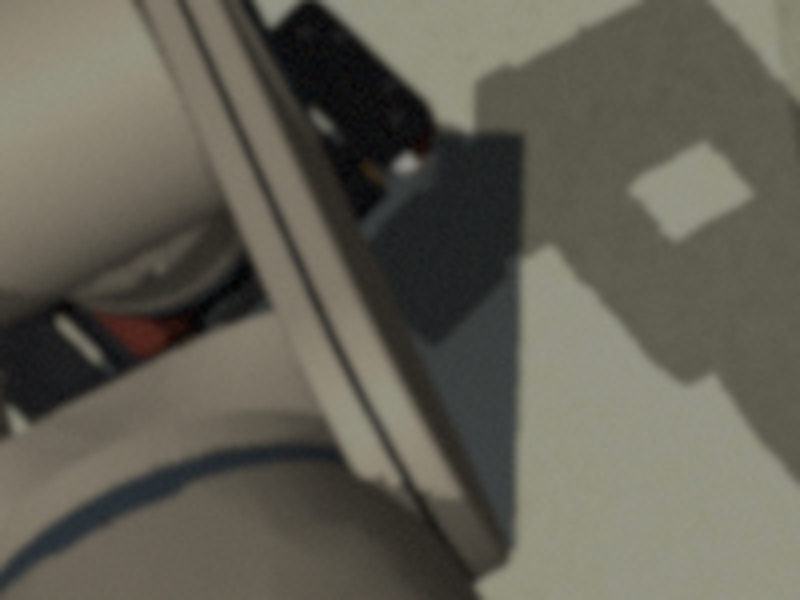

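```bash
python3 -c "
from g import *
from h import *
import cv2
S=load('scene1.npz'); s=state();R=Ro.from_rotvec(s['tcp_rot']).as_matrix();p=s['ee_pos']
c=cv2.resize(S['pixels'][155:225,360:440,::-1],None,fx=8,fy=8,interpolation=cv2.INTER_CUBIC)
def d(w,col):
    u=(proj(S,w)-[360,155]+.5)*8-.5; cv2.circle(c,tuple(int(round(v)) for v in u),3,col,-1); return np.round(u)
for sg in(-1,1):
  for x in (-.01,.01):
    for y in (.0309,.0575-.044+.0309): print(d(p+R[:,1]*sg*y+R[:,0]*x,(0,255,0) if y<.04 else (0,255,255)))
cv2.imwrite('pics/f1.png',c)
"
```

```text
[490. 347.]
[561. 351.]
[494. 438.]
[567. 443.]
[164. 325.]
[ 93. 321.]
[163. 415.]
[ 91. 411.]
```

View pics/f1.png

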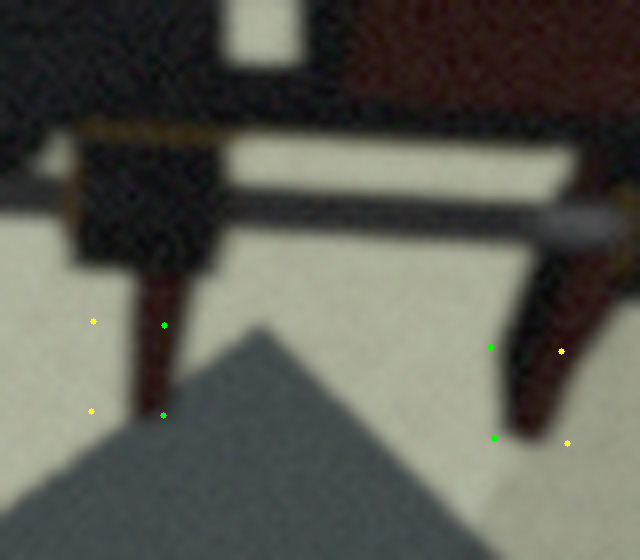

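The fingers are on either side of the cell direction, and their tips project to within about 1 px of the measured pose. I'm going down now.

arm_command --moves '[{"linear":[-0.09,-0.05,2.5],"twist":0,"gripper":70},{"linear":[-0.09,-0.05,2.5],"twist":0,"gripper":70},{"linear":[0,0,2.5],"twist":0,"gripper":70},{"linear":[0,0,2.5],"twist":0,"gripper":70},{"linear":[0,0,0],"twist":0,"gripper":70}]'

```text
clock: 3.32
ee_pos: [0.4664, 0.2784, 0.121]
tcp_rot: [2.874, 1.268, -0.007]
force: [-0.3, -0.0, 0.6]
width: 0.701
```

```bash
python3 -c "
from g import *
from h import *
import cv2
rel([.4684,.2775,.039],-42.8)
S=get_image('scene'); s=state();R=Ro.from_rotvec(s['tcp_rot']).as_matrix();p=s['ee_pos']
c=cv2.resize(S['pixels'][190:290,340:450,::-1],None,fx=6,fy=6,interpolation=cv2.INTER_CUBIC)
cv2.imwrite('pics/f2.png',c)
"
```

```text
t 3.33 pos [0.4664 0.2784 0.121 ] yaw_y -42.4 tilt 0.25 F [-0.33 -0.01  0.63] w 61.7 q6 1.26
linear cm in tool [0.1  0.22 8.2 ] twist 0.007
```

View pics/f2.png

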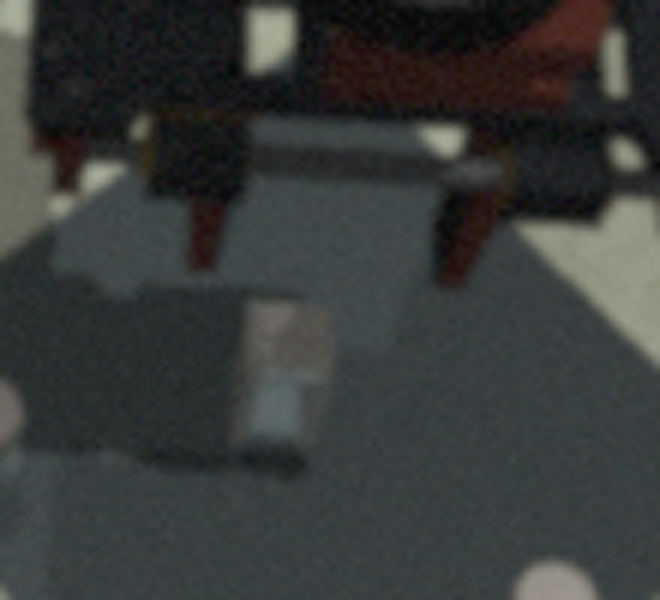

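arm_command --moves '[{"linear":[0,0,1.0],"twist":0.007,"gripper":70},{"linear":[0,0,1.0],"twist":0,"gripper":70},{"linear":[0,0,0],"twist":0,"gripper":70},{"linear":[0,0,0],"twist":0,"gripper":70},{"linear":[0,0,0],"twist":0,"gripper":70}]'

```text
clock: 4.0
ee_pos: [0.4684, 0.2787, 0.103]
tcp_rot: [-2.879, -1.256, -0.001]
force: [0.1, 0.3, 0.4]
width: 0.699
```

```bash
python3 -c "
from g import *
rel([.4684,.2775,.039],-42.8)
"
```

```text
t 4.0 pos [0.4684 0.2787 0.103 ] yaw_y -42.86 tilt 0.03 F [0.15 0.28 0.35] w 61.5 q6 1.26
linear cm in tool [-0.09  0.08  6.4 ] twist -0.001
```

arm_command --moves '[{"linear":[-0.09,0.08,1.2],"twist":0,"gripper":70},{"linear":[0,0,1.5],"twist":0,"gripper":70},{"linear":[0,0,1.5],"twist":0,"gripper":70},{"linear":[0,0,1.2],"twist":0,"gripper":70},{"linear":[0,0,0.6],"twist":0,"gripper":70}]'

```text
clock: 4.62
ee_pos: [0.4676, 0.2772, 0.0414]
tcp_rot: [2.879, 1.256, -0.003]
force: [-0.5, -1.1, -0.9]
width: 0.704
```

arm_command --moves '[{"linear":[0,0,0.4],"twist":0,"gripper":70},{"linear":[0,0,0],"twist":0,"gripper":70},{"linear":[0,0,0],"twist":0,"gripper":70},{"linear":[0,0,0],"twist":0,"gripper":60},{"linear":[0,0,0],"twist":0,"gripper":50}]'

```text
clock: 5.25
ee_pos: [0.4683, 0.2775, 0.039]
tcp_rot: [-2.879, -1.256, -0.001]
force: [-0.4, 0.5, 0.1]
width: 0.53
```

```bash
python3 -c "
from g import *
from h import *
import cv2
rel([.4684,.2775,.039],-42.8)
S=get_image('scene')
c=cv2.resize(S['pixels'][190:290,340:450,::-1],None,fx=6,fy=6,interpolation=cv2.INTER_CUBIC)
cv2.imwrite('pics/f3.png',c)
"
```

```text
t 5.25 pos [0.4683 0.2775 0.039 ] yaw_y -42.86 tilt 0.03 F [-0.36  0.48  0.13] w 46.6 q6 1.26
linear cm in tool [ 0.    0.01 -0.  ] twist -0.001
```

View pics/f3.png

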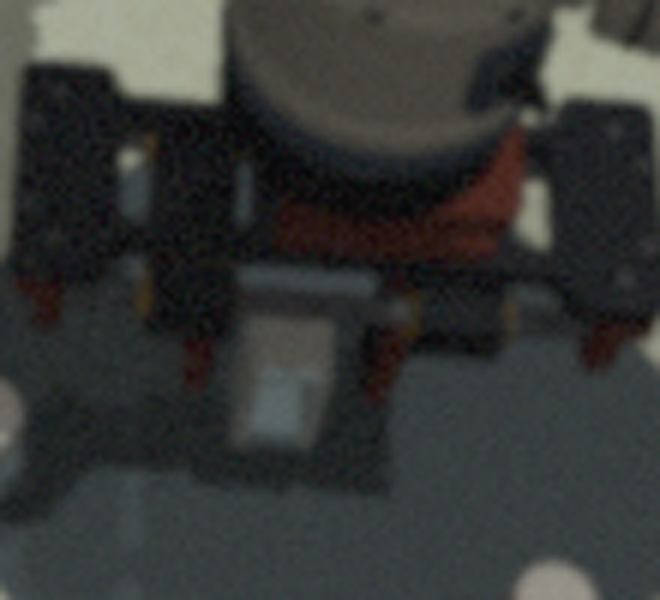

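The cell sits centred between the fingers, and the jaws are aligned with its frosted sides. I'm closing.

arm_command --moves '[{"linear":[0,0,0],"twist":0,"gripper":42},{"linear":[0,0,0],"twist":0,"gripper":36},{"linear":[0,0,0],"twist":0,"gripper":31},{"linear":[0,0,0],"twist":0,"gripper":26},{"linear":[0,0,0],"twist":0,"gripper":15}]' --force 25

```text
clock: 5.92
ee_pos: [0.4681, 0.2775, 0.0387]
tcp_rot: [2.879, 1.256, -0.0]
force: [0.6, -0.1, -0.4]
width: 0.286
```

arm_command --moves '[{"linear":[0,0,0],"twist":0,"gripper":10},{"linear":[0,0,0],"twist":0,"gripper":10},{"linear":[0,0,-0.3],"twist":0,"gripper":10},{"linear":[0,0,-0.5],"twist":0,"gripper":10},{"linear":[0,0,-1],"twist":0,"gripper":10}]'

```text
clock: 6.55
ee_pos: [0.4679, 0.2773, 0.057]
tcp_rot: [2.879, 1.256, -0.001]
force: [-0.2, -0.3, -0.9]
width: 0.281
```

```bash
python3 -c "
from g import *
rel([.4684,.2775,.212],-42.8)
"
```

```text
t 6.55 pos [0.4679 0.2773 0.057 ] yaw_y -42.86 tilt 0.04 F [-0.18 -0.28 -0.92] w 24.7 q6 1.26
linear cm in tool [  0.04   0.02 -15.5 ] twist -0.001
```

arm_command --moves '[{"linear":[0,0,-2],"twist":0,"gripper":10},{"linear":[0,0,-3.5],"twist":0,"gripper":10},{"linear":[0,0,-4.5],"twist":0,"gripper":10},{"linear":[0,0,-4],"twist":0,"gripper":10},{"linear":[0,0,-1.5],"twist":0,"gripper":10}]'

```text
clock: 7.18
ee_pos: [0.4691, 0.278, 0.2146]
tcp_rot: [-2.879, -1.256, -0.007]
force: [0.3, -0.2, -1.3]
width: 0.283
```

arm_command --moves '[{"linear":[0,0,0],"twist":0.13,"gripper":10},{"linear":[0,0,0],"twist":0.13,"gripper":10},{"linear":[0,0,0],"twist":0.13,"gripper":10},{"linear":[0,0,0],"twist":0.13,"gripper":10},{"linear":[0,0,0],"twist":0.13,"gripper":10}]'

```text
clock: 7.8
ee_pos: [0.4675, 0.2771, 0.2107]
tcp_rot: [3.13, 0.264, -0.003]
force: [0.4, -0.4, -0.9]
width: 0.277
```

```bash
python3 -c "
from g import *
rel([.5397,-.0863,.212],-80.1)
"
```

```text
t 7.8 pos [0.4675 0.2771 0.2107] yaw_y -80.34 tilt 0.11 F [ 0.35 -0.36 -0.87] w 24.4 q6 1.92
linear cm in tool [ 1.03 37.04 -0.11] twist -0.0043
```

arm_command --moves '[{"linear":[0.1,2.0,0],"twist":-0.004,"gripper":10},{"linear":[0.1,3.5,0],"twist":0,"gripper":10},{"linear":[0.1,4.5,0],"twist":0,"gripper":10},{"linear":[0.1,4.5,0],"twist":0,"gripper":10},{"linear":[0.1,4.5,0],"twist":0,"gripper":10}]'

```text
clock: 8.43
ee_pos: [0.5059, 0.0899, 0.2109]
tcp_rot: [3.129, 0.278, -0.002]
force: [0.7, 0.1, -0.6]
width: 0.28
```

arm_command --moves '[{"linear":[0.1,4.5,0],"twist":0,"gripper":10},{"linear":[0.1,4.5,0],"twist":0,"gripper":10},{"linear":[0.1,4.0,0],"twist":0,"gripper":10},{"linear":[0.1,3.0,0],"twist":0,"gripper":10},{"linear":[0.1,2.0,0],"twist":0,"gripper":10}]'

```text
clock: 9.05
ee_pos: [0.5425, -0.0863, 0.2108]
tcp_rot: [-3.129, -0.276, 0.002]
force: [-0.4, -0.0, -1.6]
width: 0.285
```

arm_command --moves '[{"linear":[0,0,0],"twist":0,"gripper":10},{"linear":[0,0,0],"twist":0,"gripper":10},{"linear":[0,0,0],"twist":0,"gripper":10},{"linear":[0,0,0],"twist":0,"gripper":10},{"linear":[0,0,0],"twist":0,"gripper":10}]'

```text
clock: 9.68
ee_pos: [0.543, -0.0846, 0.2117]
tcp_rot: [3.129, 0.278, 0.0]
force: [0.2, -0.7, -0.9]
width: 0.28
```

```bash
python3 -c "
from g import *
from h import *
import cv2
rel([.5397,-.0863,.140],-80.1)
for n in ['scene','top']:
    im=get_image(n); np.savez(n+'2.npz',**im)
    p=im['pixels'][:,:,::-1]
    c=p[20:170,120:320] if n=='scene' else p[90:240,350:550]
    cv2.imwrite('pics/v2_'+n+'.png',cv2.resize(c,None,fx=4,fy=4,interpolation=cv2.INTER_CUBIC))
"
```

```text
t 9.68 pos [ 0.543  -0.0846  0.2117] yaw_y -79.83 tilt 0.01 F [ 0.24 -0.73 -0.92] w 24.7 q6 1.22
linear cm in tool [-0.35  0.11  7.17] twist 0.0047
```

View pics/v2_scene.png

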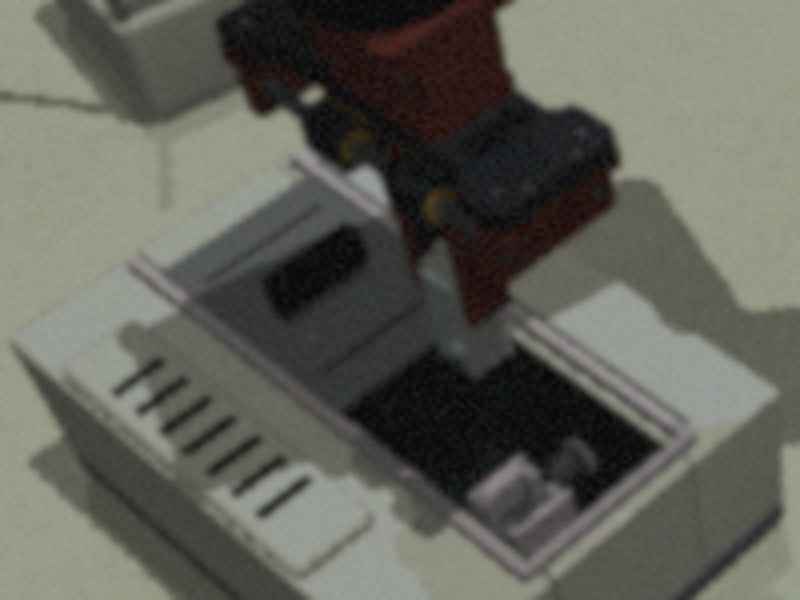

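View pics/v2_top.png

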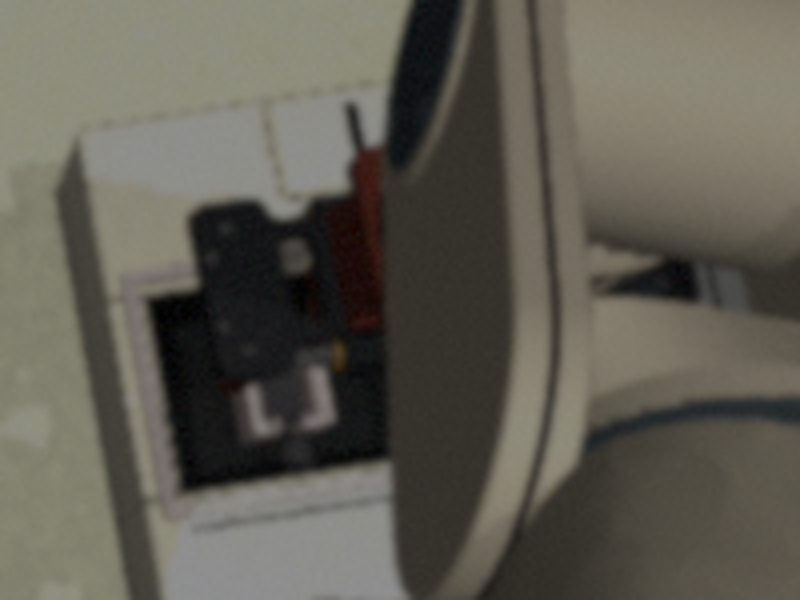

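arm_command --moves '[{"linear":[-0.35,0.11,1],"twist":0.005,"gripper":10},{"linear":[0,0,2],"twist":0,"gripper":10},{"linear":[0,0,2],"twist":0,"gripper":10},{"linear":[0,0,1.7],"twist":0,"gripper":10},{"linear":[0,0,0.5],"twist":0,"gripper":10}]'

```text
clock: 10.4
ee_pos: [0.5388, -0.0867, 0.1382]
tcp_rot: [-3.129, -0.269, 0.004]
force: [-0.3, -0.7, -0.6]
width: 0.277
```

arm_command --moves '[{"linear":[0,0,0],"twist":0,"gripper":10},{"linear":[0,0,0],"twist":0,"gripper":10},{"linear":[0,0,0],"twist":0,"gripper":10},{"linear":[0,0,0],"twist":0,"gripper":10},{"linear":[0,0,0],"twist":0,"gripper":10}]'

```text
clock: 11.02
ee_pos: [0.5398, -0.0867, 0.1399]
tcp_rot: [3.13, 0.27, 0.001]
force: [-0.1, -1.6, -0.9]
width: 0.281
```

```bash
python3 -c "
from g import *
from h import *
import cv2
rel([.5397,-.0863,.110],-80.1)
im=get_image('scene'); np.savez('scene3.npz',**im)
S=im
c=cv2.resize(im['pixels'][75:155,200:300,::-1],None,fx=8,fy=8,interpolation=cv2.INTER_CUBIC)
c=np.clip(255*(c/255.)**.6*1.1,0,255).astype(np.uint8)[:600,:800]
s=state();R=Ro.from_rotvec(s['tcp_rot']).as_matrix();p=s['ee_pos']
cv2.imwrite('pics/v3r.png',c)
def d(w,col):
    u=(proj(S,w)-[200,75]+.5)*8-.5; cv2.circle(c,tuple(int(round(v)) for v in u),3,col,-1)
for x in (-.0125,.0125):
  for y in (-.0125,.0125):
    for z in (.037,-.019): d(p+R@[x,y,z],(0,255,0))
cv2.imwrite('pics/v3.png',c)
"
```

```text
t 11.03 pos [ 0.5398 -0.0867  0.1399] yaw_y -80.16 tilt 0.03 F [-0.06 -1.65 -0.89] w 24.7 q6 1.22
linear cm in tool [-0.01 -0.05  2.99] twist -0.001
```

View pics/v3.png

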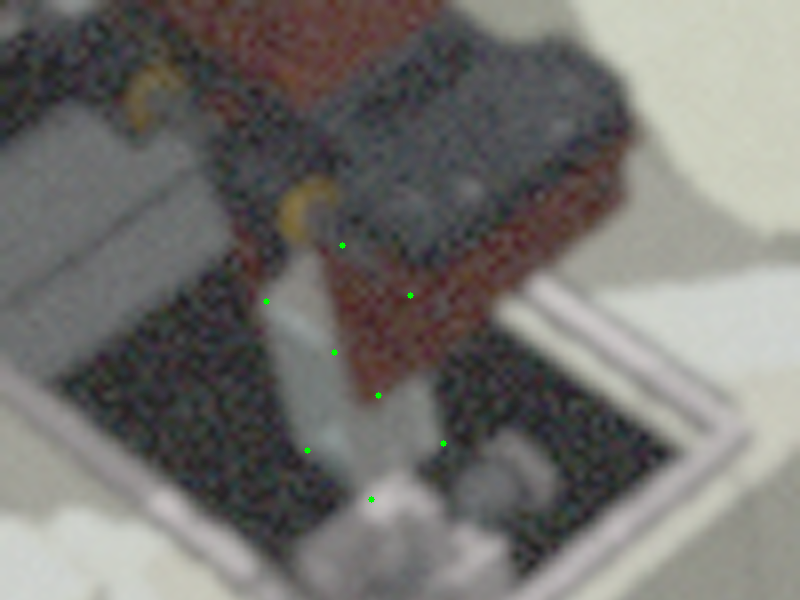

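The projected cell corners match the picture to about 1 px. I'm lowering to just above the mouth.

arm_command --moves '[{"linear":[0,-0.05,1.0],"twist":0,"gripper":10},{"linear":[0,0,1.2],"twist":0,"gripper":10},{"linear":[0,0,1.0],"twist":0,"gripper":10},{"linear":[0,0,0.5],"twist":0,"gripper":10},{"linear":[0,0,0.2],"twist":0,"gripper":10}]'

```text
clock: 11.7
ee_pos: [0.5395, -0.0862, 0.1001]
tcp_rot: [-3.13, -0.269, 0.001]
force: [-0.4, 0.5, -0.7]
width: 0.284
```

arm_command --moves '[{"linear":[0,0,0],"twist":0,"gripper":10},{"linear":[0,0,0],"twist":0,"gripper":10},{"linear":[0,0,0],"twist":0,"gripper":10},{"linear":[0,0,0],"twist":0,"gripper":10},{"linear":[0,0,0],"twist":0,"gripper":10}]'

```text
clock: 12.32
ee_pos: [0.5397, -0.0863, 0.1008]
tcp_rot: [3.13, 0.27, 0.0]
force: [-0.5, 0.4, -1.1]
width: 0.288
```

```bash
python3 -c "
from g import *
from h import *
import cv2
rel([.5397,-.0863,.097],-80.1)
im=get_image('scene'); np.savez('scene4.npz',**im)
c=cv2.resize(im['pixels'][75:155,200:300,::-1],None,fx=8,fy=8,interpolation=cv2.INTER_CUBIC)
c=np.clip(255*(c/255.)**.6*1.1,0,255).astype(np.uint8)[:600,:800]
cv2.imwrite('pics/v4.png',c)
im=get_image('top')
c=cv2.resize(im['pixels'][140:225,370:470,::-1],None,fx=8,fy=8,interpolation=cv2.INTER_CUBIC)
c=np.clip(255*(c/255.)**.6*1.1,0,255).astype(np.uint8)[:600,:800]
cv2.imwrite('pics/v4t.png',c)
"
```

```text
t 12.32 pos [ 0.5397 -0.0863  0.1008] yaw_y -80.16 tilt 0.01 F [-0.52  0.35 -1.13] w 25.3 q6 1.22
linear cm in tool [0.   0.   0.38] twist -0.001
```

View pics/v4.png

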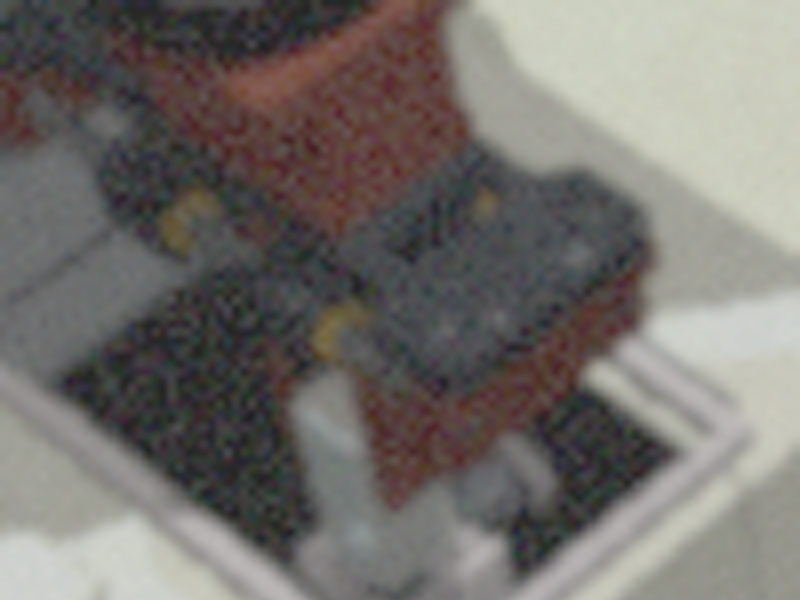

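View pics/v4t.png

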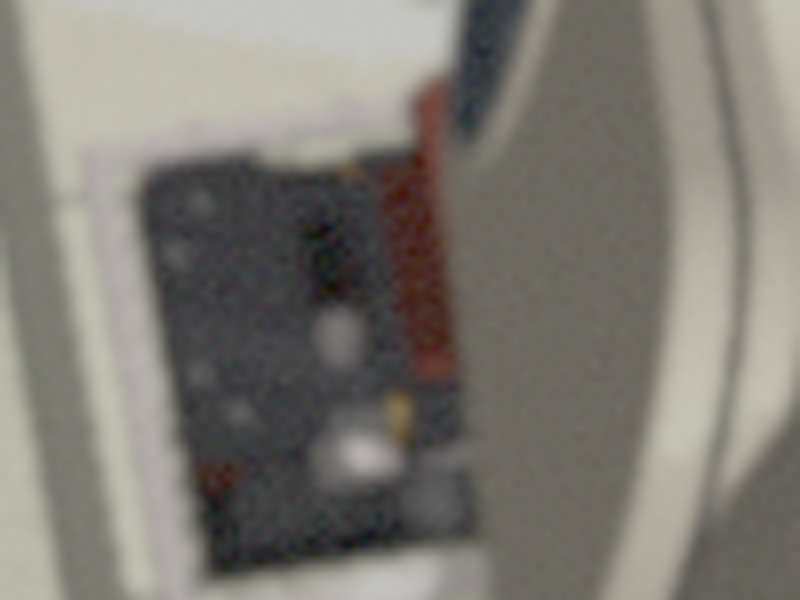

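arm_command --moves '[{"linear":[0,0,0.08],"twist":0,"gripper":10},{"linear":[0,0,0.08],"twist":0,"gripper":10},{"linear":[0,0,0.08],"twist":0,"gripper":10},{"linear":[0,0,0.08],"twist":0,"gripper":10},{"linear":[0,0,0.08],"twist":0,"gripper":10}]'

```text
clock: 13.05
ee_pos: [0.5396, -0.0862, 0.0966]
tcp_rot: [-3.13, -0.27, 0.0]
force: [-0.3, -0.4, -0.2]
width: 0.282
```

arm_command --moves '[{"linear":[0,0,0.05],"twist":0,"gripper":10},{"linear":[0,0,0.05],"twist":0,"gripper":10},{"linear":[0,0,0.05],"twist":0,"gripper":10},{"linear":[0,0,0.05],"twist":0,"gripper":10},{"linear":[0,0,0.05],"twist":0,"gripper":10}]'

```text
clock: 13.68
ee_pos: [0.5396, -0.0862, 0.0941]
tcp_rot: [-3.13, -0.269, 0.0]
force: [0.0, -0.2, -1.5]
width: 0.272
```

arm_command --moves '[{"linear":[0,0,0.05],"twist":0,"gripper":10},{"linear":[0,0,0.05],"twist":0,"gripper":10},{"linear":[0,0,0.05],"twist":0,"gripper":10},{"linear":[0,0,0.05],"twist":0,"gripper":10},{"linear":[0,0,0.05],"twist":0,"gripper":10}]'

```text
clock: 14.3
ee_pos: [0.5397, -0.0863, 0.0917]
tcp_rot: [3.13, 0.27, 0.0]
force: [0.1, -0.0, -0.1]
width: 0.283
```

arm_command --moves '[{"linear":[0,0,0.05],"twist":0,"gripper":10},{"linear":[0,0,0.05],"twist":0,"gripper":10},{"linear":[0,0,0.05],"twist":0,"gripper":10},{"linear":[0,0,0.05],"twist":0,"gripper":10},{"linear":[0,0,0.05],"twist":0,"gripper":10}]'

```text
clock: 14.92
ee_pos: [0.5399, -0.0864, 0.0893]
tcp_rot: [3.13, 0.269, 0.001]
force: [0.0, -3.2, 2.2]
width: 0.283
```

arm_command --moves '[{"linear":[0,0,0.05],"twist":0,"gripper":10},{"linear":[0,0,0.05],"twist":0,"gripper":10},{"linear":[0,0,0.05],"twist":0,"gripper":10},{"linear":[0,0,0.05],"twist":0,"gripper":10},{"linear":[0,0,0.05],"twist":0,"gripper":10}]'

```text
clock: 15.55
ee_pos: [0.5397, -0.0863, 0.0867]
tcp_rot: [3.13, 0.269, 0.0]
force: [0.6, -3.8, 3.2]
width: 0.285
```

arm_command --moves '[{"linear":[0,0,0.04],"twist":0,"gripper":10},{"linear":[0,0,0.04],"twist":0,"gripper":10},{"linear":[0,0,0.04],"twist":0,"gripper":10},{"linear":[0,0,0.04],"twist":0,"gripper":10},{"linear":[0,0,0.04],"twist":0,"gripper":10}]'

```text
clock: 16.18
ee_pos: [0.5397, -0.0863, 0.0847]
tcp_rot: [3.13, 0.27, 0.0]
force: [-0.3, -3.5, 2.9]
width: 0.282
```

arm_command --moves '[{"linear":[0,0,0.04],"twist":0,"gripper":10},{"linear":[0,0,0.04],"twist":0,"gripper":10},{"linear":[0,0,0.04],"twist":0,"gripper":10},{"linear":[0,0,0.04],"twist":0,"gripper":10},{"linear":[0,0,0.02],"twist":0,"gripper":10}]'

```text
clock: 16.8
ee_pos: [0.5395, -0.0862, 0.0829]
tcp_rot: [-3.13, -0.27, 0.0]
force: [0.8, -3.1, 2.3]
width: 0.284
```

arm_command --moves '[{"linear":[0,0,0.02],"twist":0,"gripper":10},{"linear":[0,0,0.02],"twist":0,"gripper":10},{"linear":[0,0,0.02],"twist":0,"gripper":10},{"linear":[0,0,0.02],"twist":0,"gripper":10},{"linear":[0,0,0.02],"twist":0,"gripper":10}]'

```text
clock: 17.42
ee_pos: [0.5396, -0.0863, 0.0819]
tcp_rot: [3.13, 0.269, -0.0]
force: [1.4, -3.5, 1.5]
width: 0.283
```

arm_command --moves '[{"linear":[0,0,0.02],"twist":0,"gripper":10},{"linear":[0,0,0.02],"twist":0,"gripper":10},{"linear":[0,0,0.02],"twist":0,"gripper":10},{"linear":[0,0,0.02],"twist":0,"gripper":10},{"linear":[0,0,0.02],"twist":0,"gripper":10}]'

```text
clock: 18.05
ee_pos: [0.5396, -0.0862, 0.0809]
tcp_rot: [-3.13, -0.269, -0.0]
force: [1.0, -4.3, 1.7]
width: 0.284
```

arm_command --moves '[{"linear":[0,0,0.025],"twist":0,"gripper":10},{"linear":[0,0,0.025],"twist":0,"gripper":10},{"linear":[0,0,0.025],"twist":0,"gripper":10},{"linear":[0,0,0.025],"twist":0,"gripper":10},{"linear":[0,0,0.025],"twist":0,"gripper":10}]'

```text
clock: 18.68
ee_pos: [0.5397, -0.0862, 0.0796]
tcp_rot: [3.13, 0.27, 0.0]
force: [0.2, -3.7, 1.0]
width: 0.284
```

arm_command --moves '[{"linear":[0,0,0.025],"twist":0,"gripper":10},{"linear":[0,0,0.025],"twist":0,"gripper":10},{"linear":[0,0,0.025],"twist":0,"gripper":10},{"linear":[0,0,0.025],"twist":0,"gripper":10},{"linear":[0,0,0.025],"twist":0,"gripper":10}]'

```text
clock: 19.3
ee_pos: [0.5396, -0.0862, 0.0783]
tcp_rot: [-3.13, -0.27, 0.0]
force: [0.3, -3.6, 1.8]
width: 0.283
```

arm_command --moves '[{"linear":[0,0,0.025],"twist":0,"gripper":10},{"linear":[0,0,0.025],"twist":0,"gripper":10},{"linear":[0,0,0.025],"twist":0,"gripper":10},{"linear":[0,0,0.025],"twist":0,"gripper":10},{"linear":[0,0,0.025],"twist":0,"gripper":10}]'

```text
clock: 19.92
ee_pos: [0.5396, -0.0862, 0.0771]
tcp_rot: [-3.13, -0.27, 0.0]
force: [0.4, -5.0, 1.6]
width: 0.284
```

arm_command --moves '[{"linear":[0,0,0.025],"twist":0,"gripper":10},{"linear":[0,0,0.025],"twist":0,"gripper":10},{"linear":[0,0,0.025],"twist":0,"gripper":10},{"linear":[0,0,0.025],"twist":0,"gripper":10},{"linear":[0,0,0.025],"twist":0,"gripper":10}]'

```text
clock: 20.55
ee_pos: [0.5397, -0.0862, 0.0759]
tcp_rot: [-3.13, -0.27, -0.0]
force: [0.5, -2.6, 5.0]
width: 0.285
```

arm_command --moves '[{"linear":[0,0,0.01],"twist":0,"gripper":10},{"linear":[0,0,0.01],"twist":0,"gripper":10},{"linear":[0,0,0.01],"twist":0,"gripper":10},{"linear":[0,0,0],"twist":0,"gripper":10},{"linear":[0,0,0],"twist":0,"gripper":10}]'

```text
clock: 21.18
ee_pos: [0.5396, -0.0862, 0.0759]
tcp_rot: [3.13, 0.27, 0.0]
force: [-0.1, -2.9, 6.8]
width: 0.282
```

arm_command --moves '[{"linear":[0,0,0.01],"twist":0,"gripper":10},{"linear":[0,0,0.01],"twist":0,"gripper":10},{"linear":[0,0,0],"twist":0,"gripper":10},{"linear":[0,0,0],"twist":0,"gripper":10},{"linear":[0,0,0],"twist":0,"gripper":10}]'

```text
clock: 21.8
ee_pos: [0.5397, -0.0863, 0.0759]
tcp_rot: [3.13, 0.269, 0.0]
force: [-0.5, -3.1, 8.5]
width: 0.283
```

```bash
python3 -c "
from g import *
rel([.5397,-.0863,.0759],-80.1)
s=state();print(s['moment'])
"
```

```text
t 21.8 pos [ 0.5397 -0.0863  0.0759] yaw_y -80.16 tilt 0.01 F [-0.49 -3.12  8.53] w 24.9 q6 1.22
linear cm in tool [-0.  0.  0.] twist -0.0011
[-0.65434151  0.30854799  0.03109611]
```

Dead stop: z stays at 75.9 mm while the force climbs from 5.0 to 6.8 to 8.5 N. That puts the platform about 21 mm below the mouth. I'm releasing.

arm_command --moves '[{"linear":[0,0,0],"twist":0,"gripper":30},{"linear":[0,0,0],"twist":0,"gripper":35},{"linear":[0,0,0],"twist":0,"gripper":45},{"linear":[0,0,0],"twist":0,"gripper":55},{"linear":[0,0,0],"twist":0,"gripper":60}]'

```text
clock: 22.42
ee_pos: [0.5395, -0.0861, 0.0753]
tcp_rot: [-3.13, -0.27, 0.0]
force: [0.2, 1.0, 0.9]
width: 0.588
```

arm_command --moves '[{"linear":[0,0,0],"twist":0,"gripper":60},{"linear":[0,0,-0.5],"twist":0,"gripper":60},{"linear":[0,0,-1.5],"twist":0,"gripper":60},{"linear":[0,0,-2.5],"twist":0,"gripper":60},{"linear":[0,0,-2.5],"twist":0,"gripper":60}]'

```text
clock: 23.05
ee_pos: [0.5398, -0.0863, 0.1471]
tcp_rot: [3.13, 0.269, 0.001]
force: [0.6, 0.4, 0.3]
width: 0.602
```

arm_command --moves '[{"linear":[0,0,-2.5],"twist":0,"gripper":60},{"linear":[0,0.5,-2],"twist":0,"gripper":60},{"linear":[0,2.5,0],"twist":0,"gripper":60},{"linear":[0,4,0],"twist":0,"gripper":60},{"linear":[0,4,0],"twist":0,"gripper":60}]'

```text
clock: 23.68
ee_pos: [0.5589, -0.1956, 0.1919]
tcp_rot: [3.129, 0.27, 0.002]
force: [0.3, 0.2, 0.1]
width: 0.603
```

```bash
python3 -c "
from g import *
from h import *
import cv2
th=np.radians(9.9)
X=np.array([np.cos(th),np.sin(th),0]);Y=np.array([-np.sin(th),np.cos(th),0])
rel(np.array([.5397,-.0863,.124])-.143*Y,-80.1)
for n in ['scene','top']:
    im=get_image(n); np.savez(n+'5.npz',**im)
    p=im['pixels'][:,:,::-1]
    c=p[50:170,150:320] if n=='scene' else p[110:230,360:520]
    c=cv2.resize(c,None,fx=4.7,fy=4.7,interpolation=cv2.INTER_CUBIC)
    cv2.imwrite('pics/v5_'+n+'.png',np.clip(255*(c/255.)**.6*1.1,0,255).astype(np.uint8))
"
```

```text
t 23.68 pos [ 0.5589 -0.1956  0.1919] yaw_y -80.12 tilt 0.09 F [0.31 0.16 0.14] w 53.0 q6 1.04
linear cm in tool [-0.02  3.2   6.79] twist -0.0004
```

View pics/v5_scene.png

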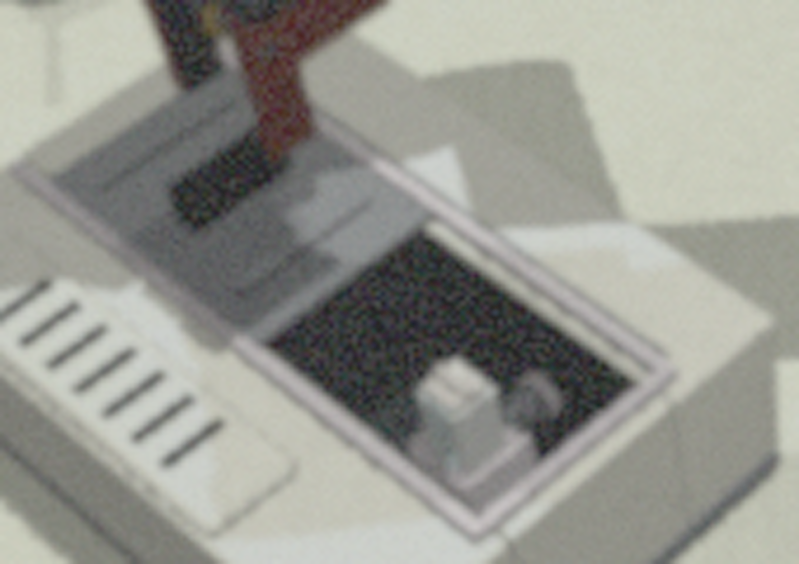

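View pics/v5_top.png

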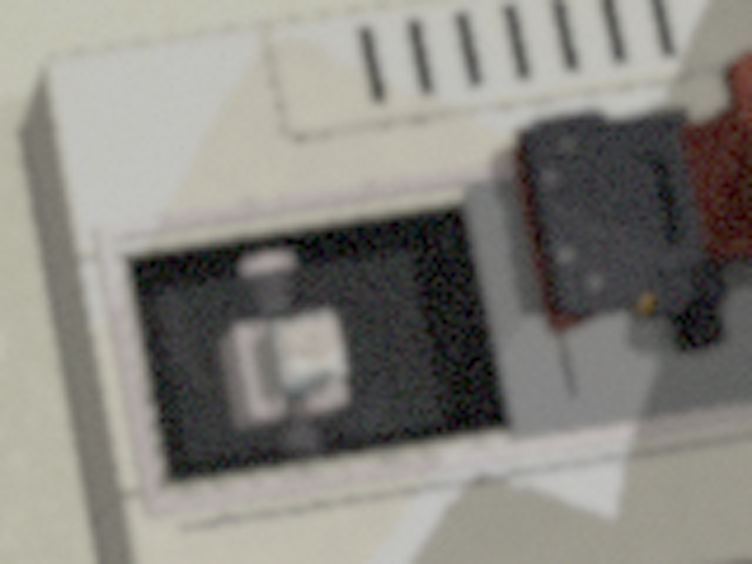

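```bash
python3 -c "
from h import *
th=np.radians(9.9);R=np.array([[np.cos(th),np.sin(th)],[-np.sin(th),np.cos(th)]]);O=np.array([.5397,-.0863])
for n in ['top','scene']:
    I=load(n+'5.npz');h,w=I['depth'].shape;v,u=np.mgrid[0:h,0:w];d=I['depth']
    P=np.stack([(u-I['cx'])/I['fx']*d,-(v-I['cy'])/I['fy']*d,-d],-1)@I['cam_to_world'][:3,:3].T+I['cam_to_world'][:3,3]
    q=(P[...,:2]-O)@R.T*1e3;z=P[...,2]*1e3
    m=(np.abs(q)<25).all(-1)&(z>92)&(z<112);print(n,m.sum(),np.percentile(z[m],[10,50,95]),q[m].min(0),q[m].max(0),np.median(q[m],0))
"
```

```text
top 174 [ 94.11501387 100.33403038 104.27488976] [-12.37623054 -13.22192711] [13.19144264 13.38480955] [-1.01505797  1.51534203]
scene 126 [ 93.59162321  98.44789198 102.4341172 ] [-12.17230155 -13.44978615] [13.37474091 12.84588655] [2.61352148 2.19308263]
```

arm_command --moves '[{"linear":[0,1.7,0],"twist":0,"gripper":60},{"linear":[0,1.5,0.5],"twist":0,"gripper":60},{"linear":[0,0,1.5],"twist":0,"gripper":60},{"linear":[0,0,1.0],"twist":0,"gripper":60},{"linear":[0,0,0],"twist":0,"gripper":60}]' --force 20

```text
clock: 24.4
ee_pos: [0.5629, -0.2252, 0.1587]
tcp_rot: [-3.128, -0.27, 0.004]
force: [0.2, -0.4, -0.4]
width: 0.6
```

```bash
python3 -c "
from g import *
from h import *
import cv2
th=np.radians(9.9);Y=np.array([-np.sin(th),np.cos(th),0])
rel(np.array([.5397,-.0863,.124])-.143*Y,-80.1)
im=get_image('scene')
c=cv2.resize(im['pixels'][50:130,150:260,::-1],None,fx=7,fy=7,interpolation=cv2.INTER_CUBIC)
cv2.imwrite('pics/v6.png',np.clip(255*(c/255.)**.6*1.1,0,255).astype(np.uint8))
"
```

```text
t 24.4 pos [ 0.5629 -0.2252  0.1587] yaw_y -80.12 tilt 0.18 F [ 0.23 -0.43 -0.38] w 52.8 q6 1.0
linear cm in tool [0.11 0.22 3.47] twist -0.0004
```

View pics/v6.png

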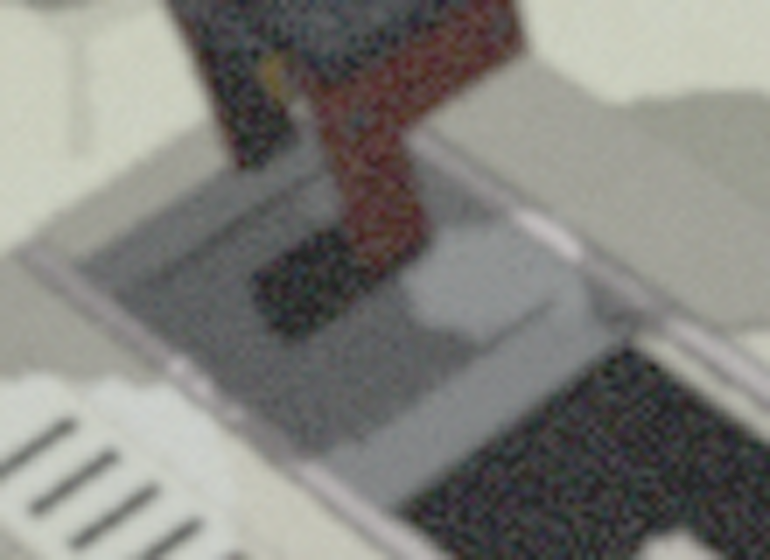

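The cell stands centred within 0.5 mm, its top is at 100–103 mm as expected, and the fingers straddle the grip bar. I'm going down on it.

arm_command --moves '[{"linear":[0,0.1,0.8],"twist":0,"gripper":60},{"linear":[0,0,1.0],"twist":0,"gripper":60},{"linear":[0,0,0.8],"twist":0,"gripper":60},{"linear":[0,0,0.4],"twist":0,"gripper":60},{"linear":[0,0,0],"twist":0,"gripper":60}]'

```text
clock: 25.08
ee_pos: [0.5639, -0.2271, 0.1299]
tcp_rot: [-3.13, -0.269, 0.001]
force: [0.4, 0.0, -0.2]
width: 0.603
```

arm_command --moves '[{"linear":[0,0,0],"twist":0,"gripper":50},{"linear":[0,0,0],"twist":0,"gripper":40},{"linear":[0,0,0],"twist":0,"gripper":30},{"linear":[0,0,0],"twist":0,"gripper":24},{"linear":[0,0,0],"twist":0,"gripper":19}]'

```text
clock: 25.7
ee_pos: [0.5641, -0.2271, 0.1304]
tcp_rot: [3.13, 0.269, 0.0]
force: [0.0, -0.3, -0.1]
width: 0.199
```

arm_command --moves '[{"linear":[0,0,0],"twist":0,"gripper":14},{"linear":[0,0,0],"twist":0,"gripper":8},{"linear":[0,0,0],"twist":0,"gripper":5},{"linear":[0,0,0],"twist":0,"gripper":5},{"linear":[0,0,0],"twist":0,"gripper":5}]'

```text
clock: 26.32
ee_pos: [0.5641, -0.2272, 0.1304]
tcp_rot: [3.13, 0.27, 0.0]
force: [-1.3, -1.9, 0.2]
width: 0.155
```

```bash
python3 -c "
from g import *
rel([.5397,-.0863,.127],-80.1)
"
```

```text
t 26.32 pos [ 0.5641 -0.2272  0.1304] yaw_y -80.15 tilt 0.01 F [-1.32 -1.92  0.2 ] w 13.6 q6 1.0
linear cm in tool [ 1.00e-02 -1.43e+01  3.40e-01] twist -0.0009
```

arm_command --moves '[{"linear":[0,-0.4,0],"twist":0,"gripper":5},{"linear":[0,-1.0,0],"twist":0,"gripper":5},{"linear":[0,-1.5,0],"twist":0,"gripper":5},{"linear":[0,-1.5,0],"twist":0,"gripper":5},{"linear":[0,-1.5,0],"twist":0,"gripper":5}]'

```text
clock: 26.95
ee_pos: [0.5535, -0.1676, 0.1304]
tcp_rot: [-3.13, -0.27, 0.001]
force: [-1.1, -2.1, 1.4]
width: 0.156
```

```bash
python3 -c "
from g import *
rel([.5397,-.0863,.130],-80.1)
"
```

```text
t 26.95 pos [ 0.5535 -0.1676  0.1304] yaw_y -80.13 tilt 0.03 F [-1.1  -2.1   1.44] w 13.7 q6 1.08
linear cm in tool [ 0.03 -8.25  0.04] twist -0.0006
```

arm_command --moves '[{"linear":[0,-1.5,0],"twist":0,"gripper":5},{"linear":[0,-1.5,0],"twist":0,"gripper":5},{"linear":[0,-1.5,0],"twist":0,"gripper":5},{"linear":[0,-1.3,0],"twist":0,"gripper":5},{"linear":[0,-0.8,0],"twist":0,"gripper":5}]'

```text
clock: 27.58
ee_pos: [0.5421, -0.103, 0.1304]
tcp_rot: [-3.13, -0.27, 0.002]
force: [-4.4, -3.3, 3.9]
width: 0.159
```

```bash
python3 -c "
from g import *
rel([.5397,-.0863,.130],-80.1)
"
```

```text
t 27.57 pos [ 0.5421 -0.103   0.1304] yaw_y -80.13 tilt 0.06 F [-4.36 -3.29  3.89] w 14.0 q6 1.19
linear cm in tool [ 0.05 -1.69  0.04] twist -0.0005
```

arm_command --moves '[{"linear":[0,-0.3,0],"twist":0,"gripper":5},{"linear":[0,-0.3,0],"twist":0,"gripper":5},{"linear":[0,-0.2,0],"twist":0,"gripper":5},{"linear":[0,-0.2,0],"twist":0,"gripper":5},{"linear":[0,-0.2,0],"twist":0,"gripper":5}]'

```text
clock: 28.2
ee_pos: [0.5401, -0.0919, 0.1304]
tcp_rot: [-3.13, -0.269, 0.002]
force: [-4.6, -3.2, 6.0]
width: 0.162
```

arm_command --moves '[{"linear":[0,-0.08,0],"twist":0,"gripper":5},{"linear":[0,-0.08,0],"twist":0,"gripper":5},{"linear":[0,-0.08,0],"twist":0,"gripper":5},{"linear":[0,-0.08,0],"twist":0,"gripper":5},{"linear":[0,-0.08,0],"twist":0,"gripper":5}]'

```text
clock: 28.82
ee_pos: [0.5394, -0.088, 0.1304]
tcp_rot: [-3.13, -0.269, 0.002]
force: [-4.4, -2.0, 5.1]
width: 0.16
```

```bash
python3 -c "
from g import *
rel([.5397,-.0863,.130],-80.1)
"
```

```text
t 28.82 pos [ 0.5394 -0.088   0.1304] yaw_y -80.16 tilt 0.06 F [-4.37 -1.96  5.09] w 14.1 q6 1.22
linear cm in tool [ 0.06 -0.16  0.04] twist -0.001
```

Still sliding. I'll keep going until the hard stop shows in the force.

arm_command --moves '[{"linear":[0,-0.05,0],"twist":0,"gripper":5},{"linear":[0,-0.05,0],"twist":0,"gripper":5},{"linear":[0,-0.05,0],"twist":0,"gripper":5},{"linear":[0,-0.05,0],"twist":0,"gripper":5},{"linear":[0,-0.05,0],"twist":0,"gripper":5}]'

```text
clock: 29.45
ee_pos: [0.5391, -0.0864, 0.1304]
tcp_rot: [3.129, 0.27, -0.001]
force: [-4.9, -10.1, 3.3]
width: 0.157
```

arm_command --moves '[{"linear":[0,-0.05,0],"twist":0,"gripper":5},{"linear":[0,-0.05,0],"twist":0,"gripper":5},{"linear":[0,-0.05,0],"twist":0,"gripper":5},{"linear":[0,-0.05,0],"twist":0,"gripper":5},{"linear":[0,-0.05,0],"twist":0,"gripper":5}]'

```text
clock: 30.08
ee_pos: [0.5391, -0.0863, 0.1304]
tcp_rot: [3.125, 0.271, -0.0]
force: [-3.7, -22.2, 1.3]
width: 0.159
```

```bash
python3 -c "
from g import *
rel([.5397,-.0863,.130],-80.1)
"
```

```text
t 30.07 pos [ 0.5391 -0.0863  0.1304] yaw_y -80.09 tilt 0.28 F [ -3.67 -22.23   1.32] w 14.0 q6 1.22
linear cm in tool [0.06 0.01 0.04] twist 0.0002
```

The hard stop is at y = -86.3 mm, exactly where the photometer origin was measured. I'll relax the push and then let go.

arm_command --moves '[{"linear":[0,0.1,0],"twist":0,"gripper":5},{"linear":[0,0.1,0],"twist":0,"gripper":5},{"linear":[0,0.05,0],"twist":0,"gripper":5},{"linear":[0,0,0],"twist":0,"gripper":5},{"linear":[0,0,0],"twist":0,"gripper":5}]'

```text
clock: 30.7
ee_pos: [0.5391, -0.0863, 0.1304]
tcp_rot: [3.129, 0.27, -0.001]
force: [-5.0, -7.5, 4.7]
width: 0.158
```

arm_command --moves '[{"linear":[0,0,0],"twist":0,"gripper":22},{"linear":[0,0,0],"twist":0,"gripper":30},{"linear":[0,0,0],"twist":0,"gripper":45},{"linear":[0,0,0],"twist":0,"gripper":60},{"linear":[0,0,0],"twist":0,"gripper":60}]'

```text
clock: 31.32
ee_pos: [0.5396, -0.0856, 0.1303]
tcp_rot: [-3.13, -0.27, -0.0]
force: [0.6, -0.1, 0.3]
width: 0.587
```

arm_command --moves '[{"linear":[0,0,0],"twist":0,"gripper":60},{"linear":[0,0,-1],"twist":0,"gripper":60},{"linear":[0,0,-2],"twist":0,"gripper":60},{"linear":[0,0,-3],"twist":0,"gripper":60},{"linear":[0,0,-3],"twist":0,"gripper":60}]'

```text
clock: 31.95
ee_pos: [0.5395, -0.0858, 0.2219]
tcp_rot: [3.13, 0.269, 0.001]
force: [0.1, -0.2, -0.3]
width: 0.608
```

arm_command --moves '[{"linear":[0,-3,-1],"twist":0,"gripper":60},{"linear":[0,-4.5,0],"twist":0,"gripper":60},{"linear":[0,-4.5,0],"twist":0,"gripper":60},{"linear":[0,-4,0],"twist":0,"gripper":60},{"linear":[0,-2,0],"twist":0,"gripper":60}]'

```text
clock: 32.58
ee_pos: [0.5084, 0.0934, 0.2312]
tcp_rot: [-3.13, -0.272, -0.001]
force: [0.8, 0.1, 1.0]
width: 0.602
```

```bash
python3 -c "
from g import *
from h import *
import cv2
rel([.5397,-.0863,.130],-80.1)
th=np.radians(9.9);R=np.array([[np.cos(th),np.sin(th)],[-np.sin(th),np.cos(th)]]);O=np.array([.5397,-.0863])
for n in ['top','scene']:
    I=get_image(n);h,w=I['depth'].shape;v,u=np.mgrid[0:h,0:w];d=I['depth']
    cv2.imwrite('pics/end_'+n+'.png',I['pixels'][:,:,::-1])
    P=np.stack([(u-I['cx'])/I['fx']*d,-(v-I['cy'])/I['fy']*d,-d],-1)@I['cam_to_world'][:3,:3].T+I['cam_to_world'][:3,3]
    q=(P[...,:2]-O)@R.T*1e3;z=P[...,2]*1e3
    m=(np.abs(q)<45).all(-1)&(z>135)&(z<150);print(n,m.sum(),q[m].min(0),q[m].max(0),'mid',(q[m].min(0)+q[m].max(0))/2)
"
```

```text
t 32.58 pos [0.5084 0.0934 0.2312] yaw_y -80.07 tilt 0.05 F [0.85 0.15 0.96] w 52.9 q6 1.56
linear cm in tool [-0.02 18.24 10.11] twist 0.0005Traceback (most recent call last):
  File "<string>", line 12, in <module>
    m=(np.abs(q)<45).all(-1)&(z>135)&(z<150);print(n,m.sum(),q[m].min(0),q[m].max(0),'mid',(q[m].min(0)+q[m].max(0))/2)
                                                             ~~~~~~~~^^^
    return umr_minimum(a, axis, None, out, keepdims, initial, where)
ValueError: zero-size array to reduction operation minimum which has no identity
```

View pics/end_top.png

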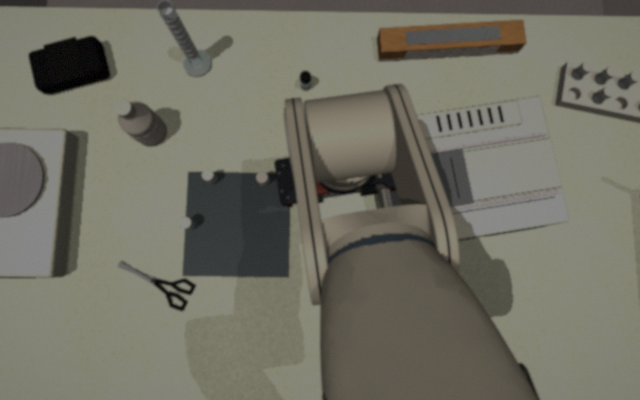

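The top view is blocked by the arm, but the vials, scissors, bottle, cylinder and round cell are unmoved, and the cover's right edge shows near (470,180). I'll use the scene view.

```bash
python3 -c "
from g import *
from h import *
import cv2
th=np.radians(9.9);R=np.array([[np.cos(th),np.sin(th)],[-np.sin(th),np.cos(th)]]);O=np.array([.5397,-.0863])
n='scene'
I=get_image(n);h,w=I['depth'].shape;v,u=np.mgrid[0:h,0:w];d=I['depth']
cv2.imwrite('pics/end_'+n+'.png',I['pixels'][:,:,::-1])
P=np.stack([(u-I['cx'])/I['fx']*d,-(v-I['cy'])/I['fy']*d,-d],-1)@I['cam_to_world'][:3,:3].T+I['cam_to_world'][:3,3]
q=(P[...,:2]-O)@R.T*1e3;z=P[...,2]*1e3
m=(np.abs(q)<45).all(-1)&(z>133)&(z<150);print(n,m.sum())
if m.sum(): print(q[m].min(0),q[m].max(0),'mid',(q[m].min(0)+q[m].max(0))/2)
"
```

```text
scene 238
[-29.59521752  -7.69472774] [30.65705024  8.01999141] mid [0.53091636 0.16263183]
```

View pics/end_scene.png

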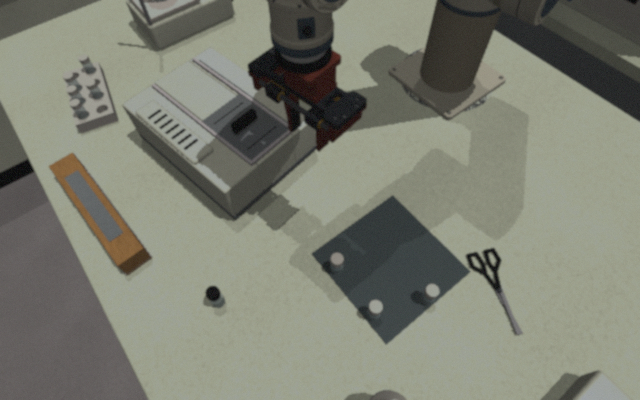

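The scene view shows the cover over the compartment with its grip at (244,120), about 0.2 mm from the shut position. The gripper is in free air, and the vials and scissors haven't moved. I'm handing in.

```bash
python3 -c "
from station import *
print(state()['force'],state()['dq']); print(close_job())"
```

```text
[ 0.71851004 -0.27604528 -0.1851344 ] [-0.039874    0.00527837 -0.00261129 -0.01512396 -0.00149873 -0.03331592]
the job is handed in; nothing more can be done
None
```

I gripped the cell by its frosted sides, turned it so its clear faces look along the light path, and lowered it into the holder past the leaf spring. I then drew the cover shut and let go; I handed the job in at about 33 s.

- **Seating:** the cell stopped dead about 21 mm below the mouth. The tool stayed at 75.9 mm while the upward force rose from 5.0 to 8.5 N, which I estimate as roughly 6 N on the platform.
- **Cell position:** after release, both cameras showed it upright and within about 0.5 mm of the well's middle, with its top at the expected height. I did not re-measure its angle after release. At the bottom the gripper stood within 0.1° of the target direction, and the cell's angle in the jaws was measured to about 1°.
- **Cover:** it reached its hard stop with a push of about 22 N. The grip bar then measured about 0.2 mm from fully shut, in the scene view only, because the arm blocked the top view of it.
- **Surroundings:** by eye, the scissors, vials, bottle, cylinder and round cell stood where they had been. The gripper was in free air, with force readings near zero.
- **Disagreements:** the two cameras differed by 1 to 3 mm on some edges, within or a little beyond the stated 2 mm calibration. Nothing else disagreed.

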